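# Shut the air valve left latched on a leak-test console

## Robot

A 7-joint arm with a two-finger parallel gripper is mounted at the origin on the work surface. World frame = base frame: x ahead of the robot, y to its left, z up, the work surface at z = 0. Lengths are in mm, angles in rad, forces in N, time in s.
With the tool pointing down it reaches from about 400 to 875 mm from the base axis. Payload 4.4 kg.
Tool frame: the origin (TCP) lies midway between the tips of the shut fingers; the grasp point (between the pads) lies 19 mm behind it; x points along the fingers, y is the direction in which the jaws open and shut, and the axes are right-handed (so a half turn about x gives the same grasp; the last joint's range is limited). The gripper opens to 85 mm and grips with 20 to 120 N. Pads are 22 mm wide; open, the fingers measure 114 mm over their backs; the gripper's body (76 mm by 85 mm) begins 54 mm behind the grasp point. The pads swing forward as they close: fully open they stand 13 mm farther back than shut.
Start: joints at [1.242, 0.628, 0.038, 1.517, -0.027, 0.996, -0.02], TCP at [168.888, -627.69, 231.313] pointing down, gripper open.
Joint ranges: [-3.06, 3.06], [-0.37, 2.12], [-1.25, 1.32], [0.18, 2.47], [-1.1, 4.24], [0.23, 1.98], [-2.94, 2.94]. Speed limits (rad/s): [2.57, 2.57, 3.14, 3.14, 3.14, 3.14, 3.14].

## Interface

Orientations are given as [roll, pitch, yaw] about the fixed x, y, z axes, in that order (R = Rz(yaw) Ry(pitch) Rx(roll)).
In Python, from cell import ctrl gives the robot as it stands.
- The arm moves only by the tool arm_command, never from a script. Its argument "series" is a list of rows, each a list of 7 numbers: the opening, from 0 (shut) to 1 (fully open), then the shift along the world's x, y, z in cm, then the turn, a rotation vector about the world's x, y, z in degrees. In form: [[claw, x, y, z, rx, ry, rz], ...]. A call has 1 to 20 rows; each row shifts and turns the commanded pose from where the row before left it; what a row does not reach is not made up. A row lasts 1/12 s, in which the tool goes at most 41.7 mm and 7.16 degrees, less where a joint would pass 70% of its speed; a pose out of reach is approached as far as the arm can. A call with a gripper value outside its range is refused whole. The fingers move at their own pace and stop on an object; the grip force is fixed at half the most. Time passes only in rows, so rows that do not move let the fingers close. It gives the time, the measured TCP pose, the force and the opening at its end, in the units of the state.
- ctrl.read_state(): the state, without advancing time (a new reading comes with each control period).
- ctrl.get_image(name): name is "scene" or "top" or "wrist"; returns the picture (400x640x3 uint8, blue, green, red); there is no depth.
- ctrl.calibration(name): a dict with "fovy" (degrees; the focal length in pixels is half the picture's height over the tangent of half this angle, whatever the lens; pixels are square), "cx", "cy" (the principal point, pixels), "cam_to_world" (4x4, takes a point from camera to world coordinates); the wrist camera has in their place "T_tool_cam" (4x4, takes a point from camera to tool coordinates, whose origin is the TCP and whose axes are the tool frame's). Camera axes: x right, y up, looking along -z (the intrinsics and any distortion apply to the point x, -y, -z); pixel columns grow to the right and rows downward; lengths in mm; the calibration is good to about 2 mm. The wrist camera is an equidistant fisheye: a pixel r from the principal point sees the ray r / f radians off the axis. A picture is of the moment at which its call begins: read the wrist's pose just before it. calibration takes no time and is no camera call.
- ctrl.finish_job(): hands the job in, once; it reports no verdict.
Trained networks look in the newest picture that a camera, given by its name, has taken for a name from the list of things; names that differ only in an ending like _2 or _b are one class to them, and where a whole thing is asked for, a point or a joint stands for the part that bears it (a point fixed in the world has none). Each returns a list of dicts, best first, with "conf" (0 to 1); they miss things now and then, are a little off and sometimes report something else, mostly with a low value. They report only what shows in the picture. A call takes as long as a camera call.
- ctrl.spot_in(label, camera): "centre" ([x, y, z] in mm, in world coordinates, good to about 4 mm: the middle of the surface that is visible of it).
The state is a dict: "clock": time; "qpos": joint angles; "qd": joint speeds; "tau": joint torques, N m; "eef_pos": TCP position; "tool_rot": TCP orientation; "force": force on the tool from outside, world axes, zero at the start; "torque": the same for the moment, N m; "width": finger opening in mm.
Only numpy, scipy, OpenCV 4.12 (cv2) and the standard library are available. Lean on these libraries where they do the work, as an engineer would, in place of code of your own. Each camera call takes 0.05 s, during which the arm holds its last target.

## Task

One of the four push-push air keys on the blue console was left latched down. Starting with the key next to the pressure gauge and working along the row, tap all four lightly with the fingertips to feel which one it is, without changing any of them; then press the latched key fully in and let it spring back up, so that all four are up. Nothing is to be picked up: the parts and the tool lying around stay where they are.

Things in the scene. Friction and masses are not known exactly. Their poses are not given: they have to be found in the camera images.
- console: air console, a blue steel box 160 mm deep (x), 320 mm long (y) and 75 mm high with an aluminium top plate; fixed. Origin under its centre on the bench; z up; its y axis runs along the key row towards the gauge end. On the top, from the gauge end: a white-faced round pressure gauge 63 mm across (16 mm high, at y = +112, x = +18 mm) with a small black regulator knob beside it, then the four keys at x = 0 and y = +50, -4, -58 and -112 mm
- valve_h: one of four identical push-push valves in a row along the console; origin at the middle of its key, on the console's top plate, fixed (does not move with the key); z up, x away from the robot. Its key is a black square cap, 30 x 30 mm with a thin grey square inlaid, whose flat face stands 16 mm above this origin when up, 10.9 mm when latched, 6.2 mm when pressed to its stop
- valve_k: one of four identical push-push valves in a row along the console; origin at the middle of its key, on the console's top plate, fixed (does not move with the key); z up, x away from the robot. Its key is a black square cap, 30 x 30 mm with a thin grey square inlaid, whose flat face stands 16 mm above this origin when up, 10.9 mm when latched, 6.2 mm when pressed to its stop
- valve_m: one of four identical push-push valves in a row along the console; origin at the middle of its key, on the console's top plate, fixed (does not move with the key); z up, x away from the robot. Its key is a black square cap, 30 x 30 mm with a thin grey square inlaid, whose flat face stands 16 mm above this origin when up, 10.9 mm when latched, 6.2 mm when pressed to its stop
- valve_t: one of four identical push-push valves in a row along the console; origin at the middle of its key, on the console's top plate, fixed (does not move with the key); z up, x away from the robot. Its key is a black square cap, 30 x 30 mm with a thin grey square inlaid, whose flat face stands 16 mm above this origin when up, 10.9 mm when latched, 6.2 mm when pressed to its stop
- key_h (a joint): key of valve_h: m: 0 up, 0.0051 latched, 0.0098 at its stop. Spring 3 N when up, rising to 6 N at the stop; moving adds 0.6 N per 10 mm/s and the latch briefly kicks back (to 10 N) where it trips. A raised key pressed past about 0.007 may stay latched; short of that it comes back up. The latched key gives only above 4.5 N; pressed to its stop (past 0.0088) and let go, it springs up
- key_k (a joint): key of valve_k: m: 0 up, 0.0051 latched, 0.0098 at its stop. Spring 3 N when up, rising to 6 N at the stop; moving adds 0.6 N per 10 mm/s and the latch briefly kicks back (to 10 N) where it trips. A raised key pressed past about 0.007 may stay latched; short of that it comes back up. The latched key gives only above 4.5 N; pressed to its stop (past 0.0088) and let go, it springs up
- key_m (a joint): key of valve_m: m: 0 up, 0.0051 latched, 0.0098 at its stop. Spring 3 N when up, rising to 6 N at the stop; moving adds 0.6 N per 10 mm/s and the latch briefly kicks back (to 10 N) where it trips. A raised key pressed past about 0.007 may stay latched; short of that it comes back up. The latched key gives only above 4.5 N; pressed to its stop (past 0.0088) and let go, it springs up
- key_t (a joint): key of valve_t: m: 0 up, 0.0051 latched, 0.0098 at its stop. Spring 3 N when up, rising to 6 N at the stop; moving adds 0.6 N per 10 mm/s and the latch briefly kicks back (to 10 N) where it trips. A raised key pressed past about 0.007 may stay latched; short of that it comes back up. The latched key gives only above 4.5 N; pressed to its stop (past 0.0088) and let go, it springs up
- carburettor_mid (a point): loose carburettor, about 73 x 62 x 92 mm, 0.4 kg, standing beside the console; point 45 mm above its underside. To be left alone
- shoe_mid (a point): loose arched aluminium brake shoe with a grey lining, about 38 x 90 x 37 mm, standing like a bridge beside the console; point 16 mm above the bench. To be left alone
- screwdriver_mid (a point): loose screwdriver with a red handle, 200 mm long, lying between the robot and the console; point on its axis. To be left alone

How it is judged:
By the outcome, as a careful person would: the job done as asked, in the order asked, and still so for the second after the job is handed in, with the robot touching nothing.
It also fails if it takes over 51 s, if anything falls off the work surface, if the arm or the gripper's body presses on something with over 40 N, if the wrist force passes 120 N, or if a joint passes its speed limit or range.

## Working session

There is one attempt and no reset: what is moved stays moved. The work goes in short steps, Python scripts to look and compute and a tool call to move; the robot and the scene stay as the last step left them, time stands still between calls to the robot, and variables do not carry over. Pictures are saved under pics/ and viewed, and the job is handed in when it is done.

Besides the shell and the picture viewer there is one more tool, called after "Emit:" as a command line: name --pt "numbers of a row" for each row, then --argument value for the rest. arm_command: Moves the arm, as the interface text tells. Its arguments: {"type":"object","properties":{"series":{"type":"array"}},"required":["series"]}

```bash
mkdir -p pics; ls
python3 - <<'E'
from cell import ctrl
import cv2,numpy as np
s=ctrl.read_state();print(s)
for n in ("scene","top"):
    cv2.imwrite(f"pics/{n}0.png",ctrl.get_image(n))
    c=ctrl.calibration(n);print(n,c)
print(ctrl.calibration("wrist"))
for l in ("console","valve_h","carburettor_mid","shoe_mid","screwdriver_mid"):
    for cam in ("top","scene"):
        print(l,cam,[(np.round(d["centre"]).tolist(),round(d["conf"],2)) for d in ctrl.spot_in(l,cam)])
print(ctrl.read_state()["clock"])
E
```

```text
pics
{'clock': 0.0, 'qpos': array([ 1.24219809,  0.62934012,  0.03845331,  1.51837901, -0.02698171,
        0.99630116, -0.01998801]), 'qd': array([ 9.84910375e-04,  2.06867295e-03,  2.01817065e-03,  1.39549560e-03,
       -3.50228731e-05,  1.52802740e-03,  7.59648008e-04]), 'tau': array([-5.19372134e-04, -5.63407874e+01,  1.22601282e+00, -1.93446797e+01,
        1.10722924e-02,  1.06595099e-02, -9.46355421e-07]), 'eef_pos': array([ 168.71138873, -627.06919608,  230.38968272]), 'tool_rot': array([-1.5460886 ,  1.56888702,  1.8583148 ]), 'force': array([-0.32318546,  0.73368697, -1.15462652]), 'torque': array([-0.02854784, -0.00066209, -0.0379999 ]), 'width': 85.65292670561703}
scene {'fovy': 50.72286983732545, 'cx': 319.03160070339925, 'cy': 199.7796071332763, 'cam_to_world': array([[ 5.02019535e-02, -8.64841994e-01,  4.99527867e-01,
         1.04106861e+03],
       [ 9.98738827e-01,  4.31109479e-02, -2.57332631e-02,
         8.04114485e+00],
       [ 7.20086703e-04,  5.00189736e-01,  8.65915532e-01,
         9.48500649e+02],
       [ 0.00000000e+00,  0.00000000e+00,  0.00000000e+00,
[... 929 characters left out ...]
9.0, 75.0], 0.75)]
console scene [([627.0, -68.0, 75.0], 0.84), ([592.0, -183.0, 94.0], 0.53)]
valve_h top [([587.0, -133.0, 87.0], 0.84), ([595.0, -81.0, 93.0], 0.77), ([586.0, -185.0, 87.0], 0.72), ([605.0, -26.0, 90.0], 0.65)]
valve_h scene [([602.0, -79.0, 88.0], 0.66), ([606.0, -25.0, 86.0], 0.62), ([592.0, -184.0, 95.0], 0.47), ([597.0, -131.0, 90.0], 0.46)]
carburettor_mid top [([617.0, -296.0, 64.0], 0.81), ([479.0, -59.0, 24.0], 0.34)]
carburettor_mid scene [([639.0, -292.0, 61.0], 0.55)]
shoe_mid top [([631.0, 183.0, 29.0], 0.77)]
shoe_mid scene [([638.0, 184.0, 29.0], 0.96)]
screwdriver_mid top [([480.0, -58.0, 23.0], 0.63)]
screwdriver_mid scene [([479.0, -73.0, 23.0], 0.51)]
0.6
```

View pics/scene0.png

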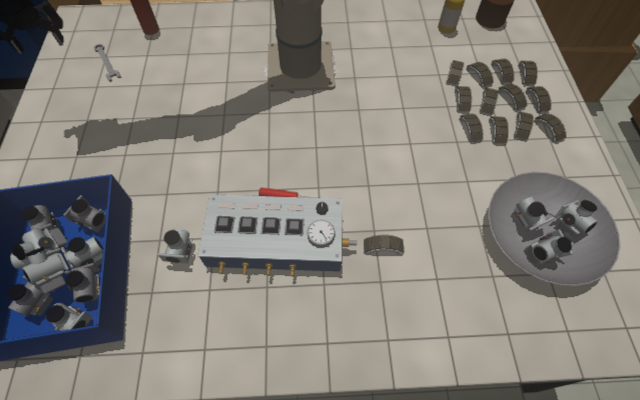

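View pics/top0.png

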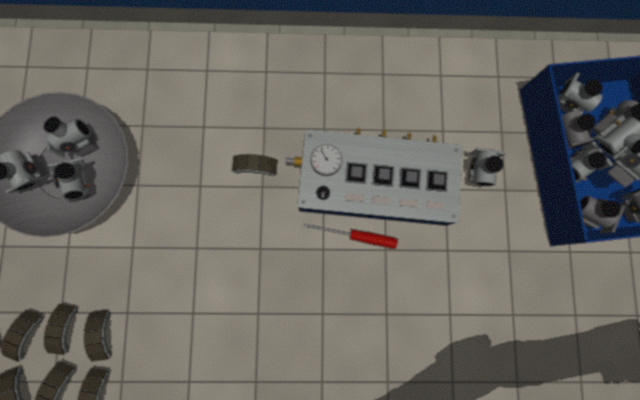

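```bash
cat > h.py <<'E'
import numpy as np,cv2
from cell import ctrl
def proj(n,P):
    c=ctrl.calibration(n);T=np.linalg.inv(c["cam_to_world"]);f=200/np.tan(np.radians(c["fovy"]/2))
    p=T[:3,:3]@np.asarray(P,float)+T[:3,3]
    return np.array([c["cx"]+f*p[0]/-p[2],c["cy"]-f*p[1]/-p[2]])
def unproj(n,uv,z):
    c=ctrl.calibration(n);T=c["cam_to_world"];f=200/np.tan(np.radians(c["fovy"]/2))
    d=T[:3,:3]@np.array([(uv[0]-c["cx"])/f,-(uv[1]-c["cy"])/f,-1]);o=T[:3,3]
    return o+d*(z-o[2])/d[2]
E
python3 - <<'E'
from h import *
for n,(a,b,c,d) in {"scene0":(195,185,365,280),"top0":(290,120,470,230)}.items():
    im=cv2.imread(f"pics/{n}.png")[b:d,a:c]
    cv2.imwrite(f"pics/{n}c.png",cv2.resize(im,None,fx=4.4,fy=4.4,interpolation=cv2.INTER_CUBIC))
    g=im.max(axis=2);m=(g<70).astype(np.uint8)
    N,l,st,ce=cv2.connectedComponentsWithStats(m)
    for i in range(1,N):
        if st[i,4]>60:
            uv=ce[i]+[a,b]; print(n,st[i]+[a,b,0,0,0],uv.round(1),unproj(n[:-1],uv,89).round(1))
E
```

```text
scene0 [317 203  11  11  89] [321.7 208.4] [568.7  38.6  89. ]
scene0 [216 217  17  15 120] [224.8 225.4] [ 601.8 -183.7   89. ]
scene0 [240 218  16  14 116] [247.9 226.5] [ 607.1 -131.1   89. ]
scene0 [263 218  16  15 119] [270.9 227.1] [611.3 -79.1  89. ]
scene0 [287 220  15  14 115] [294.4 227.2] [614.2 -25.9  89. ]
scene0 [ 201  257  140   14 1122] [273.2 263.6] [699.6 -73.5  89. ]
top0 [347 163  19  19 229] [355.7 172.6] [601.7 -26.9  89. ]
top0 [374 166  19  19 248] [382.5 175.6] [596.6 -79.7  89. ]
top0 [401 169  19  19 237] [409.1 178.1] [ 592.2 -132.1   89. ]
top0 [427 171  20  20 244] [435.7 180.9] [ 587.5 -184.7   89. ]
top0 [317 186  12  13 121] [322.6 192.2] [561.9  37.7  89. ]
top0 [299 208 153  18 429] [373.4 216.4] [515.6 -60.9  89. ]
```

```bash
ls pics
```

```text
scene0.png
scene0c.png
top0.png
top0c.png
```

View pics/scene0c.png

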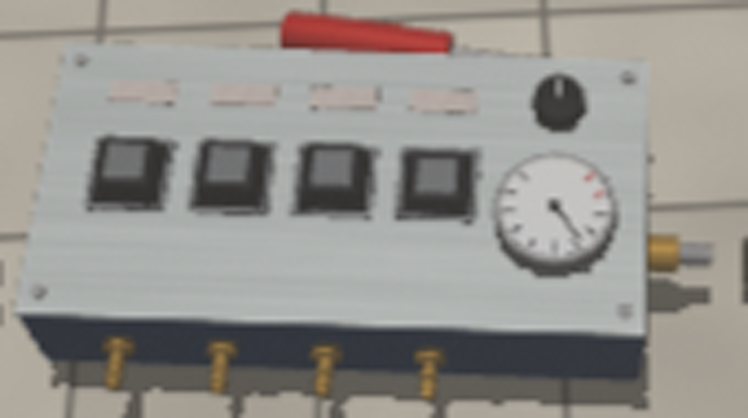

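View pics/top0c.png

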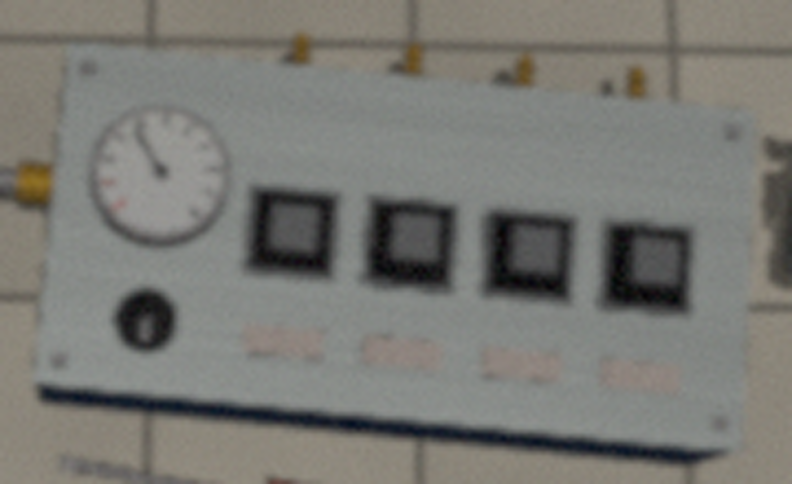

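Run:
```python
from h import *
from scipy.spatial.transform import Rotation as R
s=ctrl.read_state()
print(R.from_euler('xyz',s["tool_rot"]).as_matrix().round(3))
for n,(a,b,c,d) in {"scene0":(195,185,305,280),"top0":(335,150,450,200)}.items():
    im=cv2.imread(f"pics/{n}.png")[b:d,a:c];g=im.max(axis=2).astype(int)
    m=((g>75)&(g<130)).astype(np.uint8)
    N,l,st,ce=cv2.connectedComponentsWithStats(m,connectivity=4)
    for i in range(1,N):
        if 30<st[i,4]<150 and st[i,2]<15:
            uv=ce[i]+[a,b]; print(n,st[i],uv.round(1),unproj(n[:-1],uv,91).round(1),unproj(n[:-1],uv,86).round(1))
for n in ("top","scene"):
  uv={"top":(290+160/4.4,120+175/4.4),"scene":(195+555/4.4,185+206/4.4)}[n]
  print("gauge",unproj(n,uv,91))
```

```text
[[ 0.     0.26  -0.966]
 [-0.    -0.966 -0.26 ]
 [-1.     0.    -0.   ]]
scene0 [23 31 13 10 93] [222.9 220.5] [ 590.  -188.4   91. ] [ 587.4 -189.5   86. ]
scene0 [47 32 13 10 95] [246.7 221.3] [ 594.7 -134.    91. ] [ 592.1 -134.8   86. ]
scene0 [70 33 13 10 79] [270.2 222.4] [600.2 -80.5  91. ] [597.7 -81.   86. ]
scene0 [94 36 10  8 77] [293.7 224.6] [608.5 -27.2  91. ] [606.  -27.4  86. ]
top0 [ 0  0  9 25 82] [339.3 162.8] [620.6   5.5  91. ] [621.9   5.2  86. ]
top0 [17 17 10 10 78] [356.5 171.2] [604.1 -28.2  91. ] [605.3 -28.7  86. ]
top0 [45 19  9 10 78] [384.1 173.3] [600.7 -82.5  91. ] [601.8 -83.4  86. ]
top0 [72 22  9  9 74] [411.4 176.1] [ 596.  -136.2   91. ] [ 597.2 -137.5   86. ]
top0 [100  25   9   9  74] [438.8 178.9] [ 591.1 -190.3   91. ] [ 592.3 -191.8   86. ]
gauge [626.28033221  30.94361489  91.        ]
gauge [629.71614878  34.07451716  91.        ]
```

Emit:
arm_command --pt "0 2.1 2.9 0 0 0 3.3" --pt "0 2.1 2.9 0 0 0 3.3" --pt "0 2.1 2.9 0 0 0 3.3" --pt "0 2.1 2.9 0 0 0 3.3" --pt "0 2.1 2.9 0 0 0 3.3" --pt "0 2.1 2.9 0 0 0 3.3" --pt "0 2.1 2.9 0 0 0 3.3" --pt "0 2.1 2.9 0 0 0 3.3" --pt "0 2.1 2.9 0 0 0 3.3" --pt "0 2.1 2.9 0 0 0 3.3" --pt "0 2.1 2.9 0 0 0 3.3" --pt "0 2.1 2.9 0 0 0 3.3" --pt "0 2.1 2.9 0 0 0 3.3" --pt "0 2.1 2.9 0 0 0 3.3" --pt "0 2.1 2.9 0 0 0 3.3" --pt "0 2.1 2.9 0 0 0 3.3" --pt "0 2.1 2.9 0 0 0 3.3" --pt "0 2.1 2.9 0 0 0 3.3" --pt "0 2.1 2.9 0 0 0 3.3" --pt "0 2.1 2.9 0 0 0 3.3"

```text
clock: 2.27
eef_pos: [589.8, -46.3, 231.6]
tool_rot: [1.154, 1.57, -0.571]
force: [0.3, 0.3, -0.5]
width: -0.2
```

Emit:
arm_command --pt "0 0.83 0.98 -1 0 0 1.85" --pt "0 0.83 0.98 -2.5 0 0 1.85" --pt "0 0 0 -3 0 0 0" --pt "0 0 0 -3 0 0 0" --pt "0 0 0 -1.5 0 0 0" --pt "0 0 0 -0.5 0 0 0" --pt "0 0 0 0 0 0 0" --pt "0 0 0 0 0 0 0"

```text
clock: 2.93
eef_pos: [606.2, -28.2, 117.0]
tool_rot: [1.721, 1.57, 0.059]
force: [-0.2, -0.4, 0.9]
width: 0.1
```

```bash
cat > st.py <<'E'
from h import *
import sys
from scipy.spatial.transform import Rotation as R
s=ctrl.read_state();print(s["clock"],s["eef_pos"].round(2),s["force"].round(2),s["torque"].round(3))
print(R.from_euler('xyz',s["tool_rot"]).as_matrix().round(3))
if len(sys.argv)>1:
    for n in sys.argv[2:]:
        im=ctrl.get_image(n)
        cv2.imwrite(f"pics/{sys.argv[1]}_{n}.png",im)
E
python3 st.py a wrist top
```

```text
2.9333 [606.17 -28.18 117.03] [-0.17 -0.41  0.89] [0.079 0.016 0.056]
[[ 0.001  0.996 -0.092]
 [ 0.    -0.092 -0.996]
 [-1.     0.001 -0.   ]]
```

View pics/a_wrist.png

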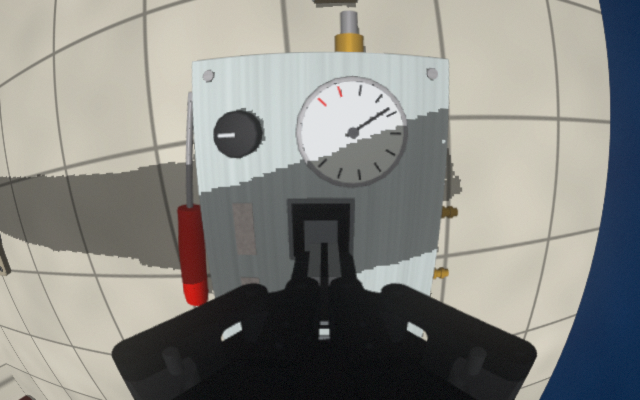

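Emit:
arm_command --pt "0 0 0 -1 0 0 0" --pt "0 0 0 -0.8 0 0 0" --pt "0 0 0 -0.4 0 0 0" --pt "0 0 0 0 0 0 0" --pt "0 0 0 0 0 0 0" --pt "0 0 0 0 0 0 0"

```text
clock: 3.53
eef_pos: [605.6, -28.0, 94.3]
tool_rot: [2.495, 1.571, 0.833]
force: [0.2, 0.3, -0.2]
width: -0.2
```

```bash
cat > av.py <<'E'
from h import *
import sys
k=int(sys.argv[1]) if len(sys.argv)>1 else 10
P=[];F=[];T=[];Q=[]
for i in range(k):
    ctrl.get_image("top");s=ctrl.read_state();P.append(s["eef_pos"]);F.append(s["force"]);T.append(s["torque"]);Q.append(s["tau"])
P,F,T,Q=map(np.array,(P,F,T,Q))
print(s["clock"],"pos",P.mean(0).round(2),P.std(0).round(2),"F",F.mean(0).round(2),F.std(0).round(2),"tau",Q.mean(0).round(2),Q.std(0).round(2))
print(F[:,2].round(1))
E
python3 av.py
```

```text
4.0333 pos [605.64 -28.08  94.5 ] [0.08 0.03 0.07] F [-0.04 -0.08  0.  ] [0.39 0.43 0.46] tau [-0.000e+00 -5.621e+01 -3.360e+00 -1.383e+01  1.000e-02  0.000e+00
  0.000e+00] [0.   0.08 0.01 0.03 0.   0.   0.  ]
[ 0.2 -0.6 -0.5  0.9  0.4  0.3  0.1 -0.2 -0.5 -0.2]
```

Emit:
arm_command --pt "0 0 0 -0.1 0 0 0" --pt "0 0 0 -0.1 0 0 0" --pt "0 0 0 -0.1 0 0 0" --pt "0 0 0 -0.1 0 0 0" --pt "0 0 0 -0.1 0 0 0" --pt "0 0 0 -0.05 0 0 0" --pt "0 0 0 0 0 0 0" --pt "0 0 0 0 0 0 0"

```text
clock: 4.7
eef_pos: [605.5, -28.1, 88.8]
tool_rot: [-2.209, 1.571, 2.412]
force: [0.1, -0.5, 0.2]
width: 0.1
```

```bash
python3 av.py
```

```text
5.2 pos [605.52 -28.09  88.85] [0.02 0.01 0.02] F [-0.21  0.29 -0.01] [0.25 0.4  0.51] tau [-0.000e+00 -5.642e+01 -3.340e+00 -1.363e+01  1.000e-02  0.000e+00
 -0.000e+00] [0.   0.02 0.   0.01 0.   0.   0.  ]
[ 0.3 -0.4  0.8  0.1  0.6  0.  -0.7  0.2 -0.9  0. ]
```

Emit:
arm_command --pt "0 0 0 -0.08 0 0 0" --pt "0 0 0 -0.08 0 0 0" --pt "0 0 0 -0.08 0 0 0" --pt "0 0 0 0 0 0 0" --pt "0 0 0 0 0 0 0"

```text
clock: 5.62
eef_pos: [605.4, -28.1, 86.3]
tool_rot: [-1.581, 1.571, 3.04]
force: [-0.3, 0.4, -0.2]
width: -0.2
```

```bash
python3 av.py 6
```

```text
5.9167 pos [605.49 -28.08  86.41] [0.03 0.01 0.04] F [ 0.04 -0.26 -0.2 ] [0.18 0.27 0.53] tau [-0.000e+00 -5.649e+01 -3.330e+00 -1.354e+01  1.000e-02  0.000e+00
 -0.000e+00] [0.   0.01 0.   0.01 0.   0.   0.  ]
[-0.1  0.2  0.7 -0.6 -0.5 -0.9]
```

Emit:
arm_command --pt "0 0 0 -0.04 0 0 0" --pt "0 0 0 -0.03 0 0 0" --pt "0 0 0 0 0 0 0" --pt "0 0 0 0 0 0 0"

```text
clock: 6.25
eef_pos: [605.6, -28.1, 86.0]
tool_rot: [1.654, 1.571, -0.009]
force: [-1.0, -0.5, 2.9]
width: -0.1
```

```bash
python3 av.py 6
```

```text
6.55 pos [605.6  -28.09  85.96] [0.01 0.01 0.02] F [-0.78 -0.31  3.94] [0.38 0.53 0.69] tau [-6.000e-02 -5.423e+01 -3.160e+00 -1.318e+01  5.000e-02 -3.100e-01
 -0.000e+00] [0.   0.2  0.02 0.04 0.   0.02 0.  ]
[2.7 4.6 3.5 3.9 4.5 4.4]
```

Emit:
arm_command --pt "0 0 0 0.4 0 0 0" --pt "0 0 0 0.5 0 0 0" --pt "0 0 0 0.5 0 0 0" --pt "0 -0.1 -1.0 0 0 0 0" --pt "0 -0.1 -1.2 0 0 0 0" --pt "0 -0.1 -1.2 0 0 0 0" --pt "0 -0.1 -1.2 0 0 0 0" --pt "0 -0.1 -0.77 0 0 0 0" --pt "0 0 0 -0.3 0 0 0" --pt "0 0 0 -0.25 0 0 0" --pt "0 0 0 0 0 0 0" --pt "0 0 0 -0.1 0 0 0" --pt "0 0 0 -0.1 0 0 0" --pt "0 0 0 -0.1 0 0 0" --pt "0 0 0 -0.1 0 0 0" --pt "0 0 0 -0.1 0 0 0" --pt "0 0 0 -0.05 0 0 0" --pt "0 0 0 0 0 0 0"

```text
clock: 8.05
eef_pos: [600.6, -81.0, 88.9]
tool_rot: [2.735, 1.57, 1.073]
force: [-0.9, 3.1, 3.8]
width: -0.3
```

```bash
python3 av.py 6
```

```text
8.35 pos [600.66 -81.1   88.87] [0.02 0.07 0.02] F [-0.73  2.64  3.5 ] [0.38 0.56 0.5 ] tau [  1.56 -54.53  -1.7  -13.47   0.61  -0.08  -0.  ] [0.15 0.02 0.13 0.05 0.04 0.04 0.  ]
[3.5 2.8 3.6 3.3 3.3 4.4]
```

Emit:
arm_command --pt "0 0 0 0.3 0 0 0" --pt "0 0 0 0.4 0 0 0" --pt "0 0 0 0.4 0 0 0" --pt "0 -0.1 -1.0 0 0 0 0" --pt "0 -0.1 -1.2 0 0 0 0" --pt "0 -0.1 -1.2 0 0 0 0" --pt "0 -0.1 -1.2 0 0 0 0" --pt "0 -0.1 -0.77 0 0 0 0" --pt "0 0 0 -0.3 0 0 0" --pt "0 0 0 -0.3 0 0 0" --pt "0 0 0 0 0 0 0" --pt "0 0 0 0 0 0 0" --pt "0 0 0 0 0 0 0" --pt "0 0 0 -0.1 0 0 0" --pt "0 0 0 -0.1 0 0 0" --pt "0 0 0 -0.1 0 0 0" --pt "0 0 0 -0.1 0 0 0" --pt "0 0 0 -0.1 0 0 0" --pt "0 0 0 0 0 0 0"

```text
clock: 9.93
eef_pos: [595.7, -135.1, 88.9]
tool_rot: [2.321, 1.57, 0.659]
force: [-0.9, 1.5, 3.1]
width: -0.4
```

```bash
python3 av.py 6
```

```text
10.2333 pos [ 595.66 -135.14   88.87] [0.01 0.02 0.03] F [-0.58  1.23  3.51] [0.41 0.64 0.33] tau [  0.76 -54.8   -2.65 -13.46   0.33  -0.14  -0.  ] [0.12 0.02 0.11 0.01 0.04 0.03 0.  ]
[3.5 3.4 3.6 3.8 3.9 2.9]
```

K3 is up too; now K4.

Emit:
arm_command --pt "0 0 0 0.3 0 0 0" --pt "0 0 0 0.4 0 0 0" --pt "0 0 0 0.4 0 0 0" --pt "0 -0.1 -1.0 0 0 0 0" --pt "0 -0.1 -1.2 0 0 0 0" --pt "0 -0.1 -1.2 0 0 0 0" --pt "0 -0.1 -1.2 0 0 0 0" --pt "0 -0.1 -0.78 0 0 0 0" --pt "0 0 0 -0.3 0 0 0" --pt "0 0 0 -0.3 0 0 0" --pt "0 0 0 0 0 0 0" --pt "0 0 0 0 0 0 0" --pt "0 0 0 0 0 0 0" --pt "0 0 0 -0.1 0 0 0" --pt "0 0 0 -0.1 0 0 0" --pt "0 0 0 -0.1 0 0 0" --pt "0 0 0 -0.1 0 0 0" --pt "0 0 0 -0.1 0 0 0" --pt "0 0 0 0 0 0 0"

```text
clock: 11.82
eef_pos: [590.7, -188.9, 88.8]
tool_rot: [2.346, 1.57, 0.684]
force: [-0.9, 1.8, 4.1]
width: 0.2
```

```bash
python3 av.py 6
```

```text
12.1167 pos [ 590.68 -188.97   88.87] [0.01 0.02 0.02] F [-0.55  1.35  3.73] [0.51 0.23 0.38] tau [  0.75 -55.56  -2.86 -13.77   0.33  -0.16  -0.  ] [0.12 0.02 0.11 0.01 0.04 0.03 0.  ]
[3.8 3.1 4.  4.2 3.9 3.3]
```

Emit:
arm_command --pt "0 0 0 0.3 0 0 0" --pt "0 0 0 0.6 0 0 0" --pt "0 0 0 0.7 0 0 0" --pt "0 0.1 1.1 0 0 0 0" --pt "0 0.2 2.0 0 0 0 0" --pt "0 0.2 2.5 0 0 0 0" --pt "0 0.3 2.5 0 0 0 0" --pt "0 0.3 2.5 0 0 0 0" --pt "0 0.2 2.5 0 0 0 0" --pt "0 0.1 2.0 0 0 0 0" --pt "0 0.1 1.0 0 0 0 0" --pt "0 0 0 -0.5 0 0 0" --pt "0 0 0 -0.5 0 0 0" --pt "0 0 0 0 0 0 0" --pt "0 0 0 0 0 0 0" --pt "0 0 0 -0.2 0 0 0" --pt "0 0 0 -0.2 0 0 0" --pt "0 0 0 -0.2 0 0 0" --pt "0 0 0 0 0 0 0" --pt "0 0 0 0 0 0 0"

```text
clock: 13.78
eef_pos: [605.4, -28.4, 88.6]
tool_rot: [-1.661, 1.571, 2.96]
force: [-0.2, 0.7, -0.1]
width: 0.2
```

```bash
python3 av.py 4
```

```text
13.9833 pos [605.55 -28.29  88.78] [0.05 0.05 0.05] F [ 0.16 -0.1   0.28] [0.37 0.39 0.14] tau [ 6.000e-02 -5.635e+01 -3.330e+00 -1.360e+01  1.000e-02  0.000e+00
 -0.000e+00] [0.02 0.03 0.01 0.02 0.   0.   0.  ]
[0.1 0.4 0.2 0.4]
```

Still latched. Press to the stop (face at 81.2).

Emit:
arm_command --pt "0 0 0 -0.15 0 0 0" --pt "0 0 0 -0.1 0 0 0" --pt "0 0 0 -0.1 0 0 0" --pt "0 0 0 -0.1 0 0 0" --pt "0 0 0 -0.1 0 0 0" --pt "0 0 0 -0.1 0 0 0" --pt "0 0 0 -0.1 0 0 0" --pt "0 0 0 -0.05 0 0 0" --pt "0 0 0 0 0 0 0" --pt "0 0 0 0 0 0 0" --pt "0 0 0 0 0 0 0"

```text
clock: 14.9
eef_pos: [605.6, -28.2, 81.4]
tool_rot: [1.231, 1.57, -0.431]
force: [-2.0, 0.5, 5.8]
width: 0.1
```

```bash
python3 av.py 4
```

```text
15.1 pos [605.57 -28.25  81.36] [0.01 0.01 0.01] F [-1.64  0.66  6.28] [0.35 0.52 0.61] tau [ -0.06 -53.5   -3.07 -13.07   0.09  -0.53  -0.  ] [0. 0. 0. 0. 0. 0. 0.]
[7.  6.  5.4 6.7]
```

Emit:
arm_command --pt "0 0 0 -0.05 0 0 0" --pt "0 0 0 -0.05 0 0 0" --pt "0 0 0 0 0 0 0" --pt "0 0 0 0 0 0 0"

```text
clock: 15.43
eef_pos: [605.6, -28.3, 81.2]
tool_rot: [1.017, 1.57, -0.645]
force: [-3.8, -0.3, 13.4]
width: 0.3
```

```bash
python3 av.py 4
```

```text
15.6333 pos [605.61 -28.27  81.26] [0.01 0.01 0.01] F [-3.41 -0.1  12.28] [0.13 0.53 0.33] tau [ -0.14 -50.05  -2.8  -12.86   0.19  -1.17  -0.  ] [0. 0. 0. 0. 0. 0. 0.]
[12.2 12.6 12.5 11.8]
```

Emit:
arm_command --pt "0 0 0 0.2 0 0 0" --pt "0 0 0 0.4 0 0 0" --pt "0 0 0 0.6 0 0 0" --pt "0 0 0 1 0 0 0" --pt "0 0 0 2 0 0 0" --pt "0 0 0 3 0 0 0" --pt "0 0 0 3 0 0 0" --pt "0 0 0 3 0 0 0" --pt "0 0 2 1 0 0 0" --pt "0 0 3 0 0 0 0" --pt "0 0 3 0 0 0 0" --pt "0 0 3 0 0 0 0" --pt "0 0 3 0 0 0 0" --pt "0 0 3 0 0 0 0" --pt "0 0 3 0 0 0 0" --pt "0 0 3 0 0 0 0" --pt "0 0 2 0 0 0 0" --pt "0 0 0 0 0 0 0" --pt "0 0 0 0 0 0 0"

```text
clock: 17.22
eef_pos: [604.9, 223.4, 222.1]
tool_rot: [-2.86, 1.57, 1.764]
force: [0.1, -0.7, 0.2]
width: -0.2
```

```bash
python3 st.py e top scene
python3 - <<'E'
from h import *
for n in ("scene","top"):
    im0=cv2.imread(f"pics/{n}0.png");im1=cv2.imread(f"pics/e_{n}.png")
    a,b,c,d=(150,175,420,285) if n=="scene" else (220,110,510,260)
    s=2.7
    cv2.imwrite(f"pics/cmp_{n}.png",cv2.resize(np.vstack([im0[b:d,a:c],im1[b:d,a:c]])[:, :],None,fx=s if n=="scene" else 1.9,fy=s if n=="scene" else 1.9,interpolation=cv2.INTER_CUBIC))
    a,b,c,d={"scene":(195,185,305,280),"top":(335,150,450,200)}[n]
    for k,I in enumerate((im0,im1)):
        g=I[b:d,a:c].max(axis=2).astype(int);m=((g>75)&(g<130)).astype(np.uint8)
        N,l,st,ce=cv2.connectedComponentsWithStats(m,connectivity=4)
        for i in range(1,N):
            if 30<st[i,4]<150 and st[i,2]<15: print(n,k,(ce[i]+[a,b]).round(1))
E
```

```text
17.2167 [604.9  223.44 222.05] [ 0.15 -0.71  0.18] [-0.072  0.016  0.006]
[[-0.     0.996 -0.088]
 [ 0.001 -0.088 -0.996]
 [-1.    -0.    -0.001]]
scene 0 [222.9 220.5]
scene 0 [246.7 221.3]
scene 0 [270.2 222.4]
scene 0 [293.7 224.6]
scene 1 [222.9 220.4]
scene 1 [246.4 221.3]
scene 1 [270.1 222.3]
scene 1 [213.2 269.5]
top 0 [339.3 162.8]
top 0 [356.5 171.2]
top 0 [384.1 173.3]
top 0 [411.4 176.1]
top 0 [438.8 178.9]
top 1 [356.8 170.6]
top 1 [384.2 173.5]
top 1 [411.5 176.1]
top 1 [438.6 178.7]
```

View pics/cmp_scene.png

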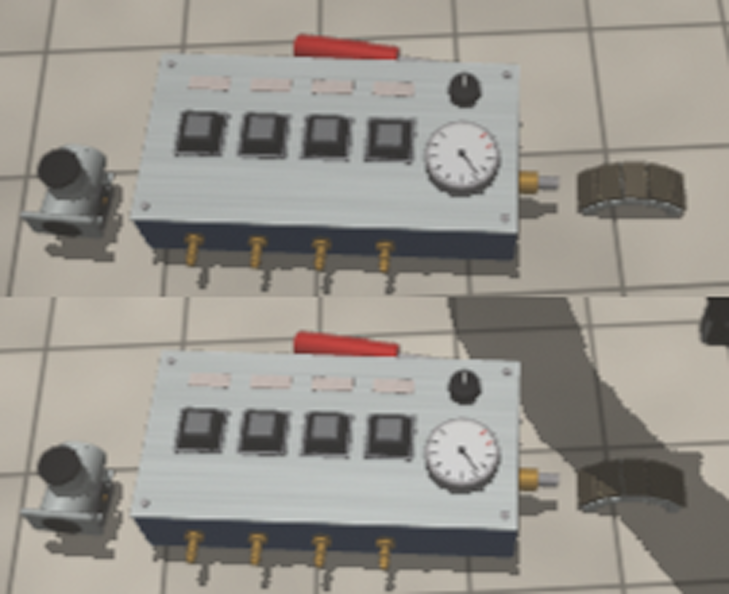

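View pics/cmp_top.png

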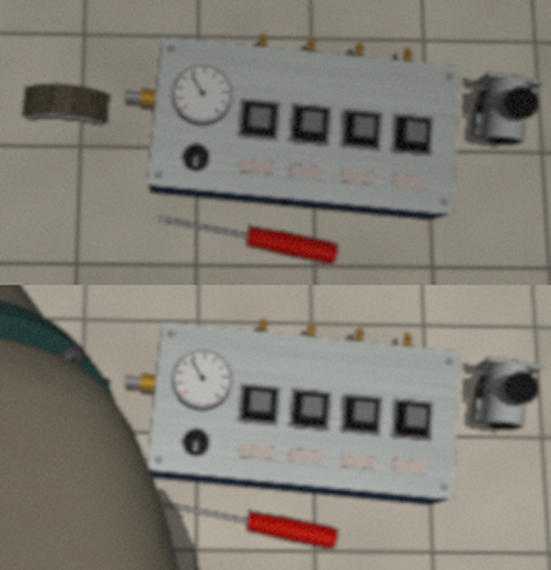

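In the pictures from after the press, K1 (far right in the scene view, about (293, 223) px) shows a side face like its neighbours. The inlays of the other three keys sit at the same pixels as before, and the carburettor, brake shoe and screwdriver have not moved.

```bash
python3 -c "
from cell import ctrl
print(ctrl.finish_job())"
```

```text
the job is handed in; nothing more can be done
None
```

The latched key was the one next to the gauge. I pressed it fully in, it sprang back up, and all four keys now look up in the pictures. I handed the job in at about 17 s on the robot's clock.

- **Taps, from the gauge end, fingers shut:**
  - Key 1 gave no force until the fingertips reached z = 86.0 mm, then about 4 N, which is the latched height.
  - Keys 2, 3 and 4 each pushed back with about 3.5–3.7 N at z = 88.9 mm, about 2 mm in, so they were up.
- **Press:** Before pressing, key 1 gave no force at z = 88.8 mm, so the tap had not released it. I pressed it to its stop at z = 81.2 mm, about 12 N, and lifted straight off.
- **Last checks:** In the scene and top pictures after the press, key 1 stands like its neighbours, and the other three keys sit where they did before. The carburettor and screwdriver had not moved. The brake shoe was unmoved in the scene view, but the arm hid it in the top view. The arm was clear of everything with wrist force near zero.
- **Checks that fell short:** One automatic check failed to pick out key 1 in the last scene picture, so I judged that view by eye; the top view found all four. I did not tap the keys again after the press.

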